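# Put the clay cutters and stamps back in the tool tray

### The job

The clay class is over: put the round cutter, the square cutter, the round stamp and the square stamp from the modelling board back into the tool tray, each standing upright on the floor of the bin that already holds two of its kind. Leave the heart-shaped cutter and the oblong-footed stamp standing where they are: they look alike but belong to another set.

Things in the scene. Friction and masses are not known exactly. Their poses are not given: they have to be found in the camera images.
- round_cutter_center (a point): round clay cutter: steel ring open above and below, 46 mm outside diameter, wall 2.5 mm, 44 mm high, about 60 g. Grip it from above across the outside, a little above half height. Loose, upright on the plywood board (9 mm thick). Point: half-way up its axis, 22 mm above its foot; z up.
- square_cutter_center (a point): square clay cutter: steel square tube open above and below, 42 mm by 42 mm outside, wall 2.5 mm, 44 mm high, about 60 g; its x and y axes are square to its sides. Grip it from above across the outside, a little above half height. Loose, upright on the plywood board (9 mm thick). Point: half-way up its axis, 22 mm above its foot; z up.
- round_stamp_center (a point): round clay stamp of wood, about 60 g, with a plain upright handle, 22 mm in diameter, from the foot up to its top at 68 mm; 10 mm thick foot, round, 46 mm in diameter. Grip it by the handle from above, anywhere in its upper half. Loose, upright on the plywood board (9 mm thick). Point: half-way up its axis, 34 mm above its foot; z up.
- square_stamp_center (a point): square clay stamp of wood, about 65 g, with a plain upright handle, 22 mm in diameter, from the foot up to its top at 68 mm; 10 mm thick foot, 44 mm by 44 mm, sides along its x and y. Grip it by the handle from above, anywhere in its upper half. Loose, upright on the plywood board (9 mm thick). Point: half-way up its axis, 34 mm above its foot; z up.
- heart_cutter_center (a point): heart-shaped steel cutter, 46 mm by 47 mm, 44 mm high: of another set, has no bin here, to be left where it stands. Loose, upright on the plywood board (9 mm thick). Point: half-way up its axis, 22 mm above its foot; z up.
- oblong_stamp_center (a point): wooden stamp like the others but with an oblong foot, 64 mm along its x by 28 mm along its y, 10 mm thick, and the same handle, 68 mm high: of another set, has no bin here, to be left where it stands. Loose, upright on the plywood board (9 mm thick). Point: half-way up its axis, 34 mm above its foot; z up.
- bin_round_cutter: Fixed grey open bin, one of 4 set 2 x 2 in the tray: 120 (x) x 115 (y) x 30 mm high, walls and floor 3.5. Origin: centre of its underside, 8 mm above the table. Two round cutters stand fixed in its +x half (centres x +33, y -26.5 and +26.5). Its -x half (x -56 to +10, y -54 to +54) is free: room for one more at x -23, y 0 mm, 30 mm clear for a finger either side in y.
- bin_square_cutter: Fixed grey open bin, one of 4 set 2 x 2 in the tray: 120 (x) x 115 (y) x 30 mm high, walls and floor 3.5. Origin: centre of its underside, 8 mm above the table. Two square cutters stand fixed in its +x half (centres x +33, y -26.5 and +26.5). Its -x half (x -56 to +10, y -54 to +54) is free: room for one more at x -23, y 0 mm, 30 mm clear for a finger either side in y.
- bin_round_stamp: Fixed grey open bin, one of 4 set 2 x 2 in the tray: 120 (x) x 115 (y) x 30 mm high, walls and floor 3.5. Origin: centre of its underside, 8 mm above the table. Two round-footed stamps stand fixed in its +x half (centres x +33, y -26.5 and +26.5). Its -x half (x -56 to +10, y -54 to +54) is free: room for one more at x -23, y 0 mm, 30 mm clear for a finger either side in y.
- bin_square_stamp: Fixed grey open bin, one of 4 set 2 x 2 in the tray: 120 (x) x 115 (y) x 30 mm high, walls and floor 3.5. Origin: centre of its underside, 8 mm above the table. Two square-footed stamps stand fixed in its +x half (centres x +33, y -26.5 and +26.5). Its -x half (x -56 to +10, y -54 to +54) is free: room for one more at x -23, y 0 mm, 30 mm clear for a finger either side in y.
There are look-alikes about, which are no part of the job. What is shaped like the part that bears square_stamp_center but blue is not meant.

How it is judged:
At the end, for the whole second after the job is handed in: Each of the four tools is inside the bin of its own kind, standing upright (within 0.15 rad) with its foot on the bin's floor (height within 6 mm), let go and at rest; the heart-shaped cutter and the oblong stamp still stand upright within 20 mm of where they were (x of round_cutter_center in the frame of bin_round_cutter between -0.057 and 0.02 m and y of round_cutter_center in the frame of bin_round_cutter between -0.054 and 0.054 m and z of round_cutter_center in the frame of bin_round_cutter between 0.0195 and 0.0315 m and angle between each of round_cutter_center, square_cutter_center, round_stamp_center, square_stamp_center, heart_cutter_center, oblong_stamp_center's own z axis and vertical below 0.15 rad and linear speed of each of round_cutter, square_cutter, round_stamp, square_stamp below 0.02 m/s and x of square_cutter_center in the frame of bin_square_cutter between -0.057 and 0.02 m and y of square_cutter_center in the frame of bin_square_cutter between -0.054 and 0.054 m and z of square_cutter_center in the frame of bin_square_cutter between 0.0195 and 0.0315 m and x of round_stamp_center in the frame of bin_round_stamp between -0.057 and 0.02 m and y of round_stamp_center in the frame of bin_round_stamp between -0.054 and 0.054 m and z of round_stamp_center in the frame of bin_round_stamp between 0.0315 and 0.0435 m and x of square_stamp_center in the frame of bin_square_stamp between -0.057 and 0.02 m and y of square_stamp_center in the frame of bin_square_stamp between -0.054 and 0.054 m and z of square_stamp_center in the frame of bin_square_stamp between 0.0315 and 0.0435 m and distance of each of heart_cutter_center, oblong_stamp_center from where it was at the start of the episode below 0.02 m); the robot touches nothing.
It fails at once if the heart cutter of the other set is pushed more than 20 mm from its place or tipped over (distance of heart_cutter_center from where it was at the start of the episode above 0.02 m or angle between heart_cutter_center's own z axis and vertical above 0.5 rad).
It fails at once if the oblong stamp of the other set is pushed more than 20 mm from its place or tipped over (distance of oblong_stamp_center from where it was at the start of the episode above 0.02 m or angle between oblong_stamp_center's own z axis and vertical above 0.5 rad).
It also fails if it takes over 112 s, if anything falls off the work surface, if the arm or the gripper's body presses on something with over 40 N, if the wrist force passes 120 N, or if a joint passes its speed limit or range.

### The arm

A 6-joint arm with a two-finger parallel gripper is mounted at the origin on the work surface. World frame = base frame: x ahead of the robot, y to its left, z up, the work surface at z = 0. Lengths are in m, angles in rad, forces in N, time in s.
With the tool pointing down it reaches from about 0.25 to 0.775 m from the base axis. Payload 8.9 kg.
Tool frame: the origin (TCP) lies on the mounting face of the last link; the fingertips stand 173 mm ahead of it and the grasp point (between the pads) lies 155 mm ahead of it; z points along the fingers, y is the line along which they close (so a half turn about z gives the same grasp; the last joint's range is limited). The gripper opens to 85 mm and grips with 20 to 120 N. Pads are 22 mm wide; open, the fingers measure 114 mm over their backs; the gripper's body (76 mm by 85 mm) begins 54 mm behind the grasp point. The pads swing forward as they close: fully open they stand 13 mm farther back than shut.
Start: joints at [-0.139, 0.291, -0.153, 1.127, 0, 1.431], TCP at [0.525, 0, 0.405] pointing down, gripper open.
Joint ranges: [-2.52, 2.52], [-0.91, 1.74], [-1.3, 1.37], [-1.96, 2.02], [-1.52, 1.47], [-3.14, 3.14]. Speed limits (rad/s): [2.22, 2.22, 2.79, 3.14, 3.14, 3.14].

### API

Orientations are given as a unit quaternion [x, y, z, w].
In Python, from plant import * gives the robot as it stands.
- The arm moves only by the tool send_rows, never from a script. Its argument "plan" is text: rows parted by semicolons, each of 7 numbers parted by spaces: the shift along the world's x, y, z in m, then the turn, a rotation vector about the world's x, y, z in degrees, then the opening, from -1 (shut) to 1 (fully open). A call has 1 to 8 rows; each row shifts and turns the commanded pose from where the row before left it; what a row does not reach is not made up. A row lasts 1/8 s, in which the tool goes at most 62.5 mm and 10.7 degrees, less where a joint would pass 70% of its speed; a pose out of reach is approached as far as the arm can. A call with a gripper value outside its range is refused whole. The fingers move at their own pace and stop on an object; "newtons" is the grip in N (left out, the last holds). Time passes only in rows, so rows that do not move let the fingers close. It gives the time, the measured TCP pose, the force, the opening and the grip force at its end, in the units of the state.
- get_obs(): the state, without advancing time (a new reading comes with each control period).
- snapshot(name): name is "scene" or "side" or "wrist"; returns the picture (400x640x3 uint8, red, green, blue); there is no depth.
- get_calibration(name): a dict with "K" (3x3 intrinsics, pixels), "distortion" ([k1, k2, p1, p2, k3] as OpenCV has them; the pictures are not rectified), "T" (4x4, takes a point from camera to world coordinates); the wrist camera has in their place "tool_from_camera" (4x4, takes a point from camera to tool coordinates, whose origin is the TCP and whose axes are the flange's). Camera axes: x right, y down, z forward; pixel columns grow to the right and rows downward; lengths in m; the calibration is good to about 2 mm. A picture is of the moment at which its call begins: read the wrist's pose just before it. get_calibration takes no time and is no camera call.
- job_done(): hands the job in; it is judged then, once.
The state is a dict: "t": time; "joints": joint angles; "joint_velocities": joint speeds; "joint_efforts": joint torques, N m; "tool_pos": TCP position; "orientation": TCP orientation; "ft_force": force on the tool from outside, world axes, zero at the start; "wrist_torque": the same for the moment, N m; "opening": finger opening in m; "gripper_force": force on a finger pad.
Only numpy, scipy, OpenCV 4.12 (cv2) and the standard library are available. Lean on these libraries where they do the work, as an engineer would, in place of code of your own. Each camera call takes 0.05 s, during which the arm holds its last target. There are 200 camera calls.

## Working session

There is one attempt and no reset: what is moved stays moved. The work goes in short steps, Python scripts to look and compute and a tool call to move; the robot and the scene stay as the last step left them, time stands still between calls to the robot, and variables do not carry over. Pictures are saved under pics/ and viewed, at most 14 in all, crops included, and the job is handed in when it is done.

Besides the shell and the picture viewer there is one more tool, called after "Emit:" in YAML: its name, and indented under it one key for each argument. send_rows: Moves the arm, as the interface text tells. Its arguments: {"type":"object","properties":{"plan":{"type":"string"},"newtons":{"type":"number"}},"required":["plan"]}

```bash
ls; mkdir -p pics; python3 - <<'E'
from plant import *
import cv2
for n in ["scene","side","wrist"]:
    cv2.imwrite(f"pics/{n}0.png",snapshot(n)[:,:,::-1])
    c=get_calibration(n); print(n,{k:np.round(v,4).tolist() for k,v in c.items()} if 'np' in globals() else c)
print(get_obs())
E
```

```text
pics
scene {'K': array([[374.99645669,   0.        , 312.83251614],
       [  0.        , 374.99645669, 200.43812558],
       [  0.        ,   0.        ,   1.        ]]), 'distortion': array([-0.04828507,  0.        ,  0.        ,  0.        ,  0.        ]), 'T': array([[ 0.65358305,  0.65376037, -0.38134836,  0.74538909],
       [ 0.75682593, -0.56893526,  0.3217564 , -0.23325256],
       [-0.00661094, -0.49890886, -0.86662925,  0.69071298],
       [ 0.        ,  0.        ,  0.        ,  1.        ]])}
side {'K': array([[494.94914885,   0.        , 321.25758153],
       [  0.        , 494.94914885, 191.64155546],
       [  0.        ,   0.        ,   1.        ]]), 'distortion': array([-0.09595645,  0.        ,  0.        ,  0.        ,  0.        ]), 'T': array([[ 0.98933597, -0.07600568,  0.12424763,  0.36285038],
       [-0.14561884, -0.53419598,  0.83272433, -0.77463531],
       [ 0.00308081, -0.84193693, -0.53956715,  0.58640532],
       [ 0.        ,  0.        ,  0.        ,  1.        ]])}
wrist {'K': array([[292.12166382,   0.        , 323.73632219],
       [  0.        ,
[... 560 characters left out ...]
([-1.39333054e-01,  2.91163273e-01, -1.53923274e-01,  1.12672253e+00,
       -2.92575990e-06,  1.43148215e+00]), 'joint_velocities': array([-0.00029023, -0.00134084,  0.00393891,  0.00135211,  0.00077446,
        0.00070853]), 'joint_efforts': array([ 1.43475558e-03, -5.37369597e+01,  3.31521606e+01,  1.14745408e-02,
       -1.60248046e-04, -2.47105180e-05]), 'tool_pos': array([5.24844364e-01, 7.85243267e-06, 4.04268787e-01]), 'orientation': array([ 7.07113363e-01,  7.07100018e-01, -3.06035280e-04, -4.03437038e-04]), 'ft_force': array([ 0.7616106 ,  0.32849362, -0.08063124]), 'wrist_torque': array([-0.00732089, -0.0567206 ,  0.01261335]), 'gripper_force': 0.0, 'opening': 0.08524736312620816}
```

View pics/scene0.png

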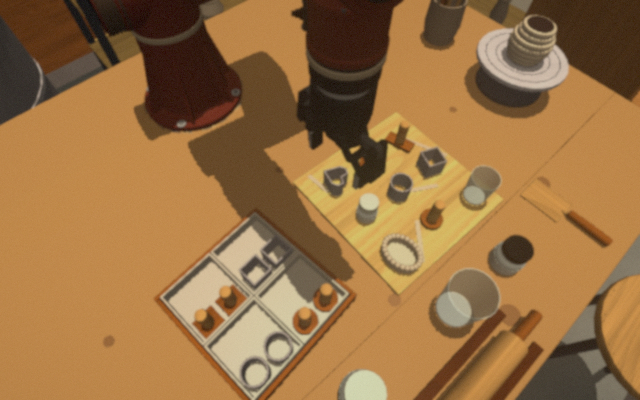

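View pics/side0.png

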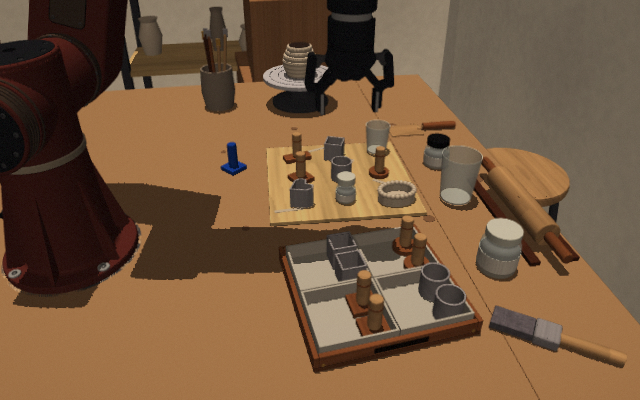

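View pics/wrist0.png

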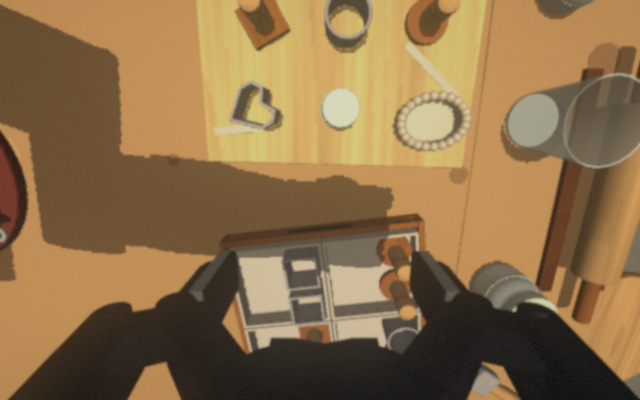

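The scene shows the board at +y with six tools, a bottle and a bracelet. The tray is at -y: square cutters upper left in the wrist view, round stamps upper right, square stamps lower left, round cutters lower right. I'll go over the board for a nearer look.

Emit:
send_rows:
  plan: "0 0.05 0 0 0 0 1;0 0.05 0 0 0 0 1;0 0.05 0 0 0 0 1;0 0 0 0 0 0 1;0 0 0 0 0 0 1"
  newtons: 30

```text
t: 0.78
tool_pos: [0.5249, 0.1499, 0.4044]
orientation: [0.707, 0.707, -0.0, -0.0]
ft_force: [0.6, -0.9, 0.2]
opening: 0.0852
gripper_force: 0.0
```

```bash
cat > h.py <<'E'
from plant import *
import numpy as np, cv2, json
from scipy.spatial.transform import Rotation as R
def cam(n,o=None):
    c=get_calibration(n)
    if n!="wrist": return c["K"],c["distortion"],c["T"]
    T=np.eye(4);T[:3,:3]=R.from_quat(o["orientation"]).as_matrix();T[:3,3]=o["tool_pos"]
    return c["K"],c["distortion"],T@c["tool_from_camera"]
def back(c,uv,z):
    K,d,T=c
    p=cv2.undistortPoints(np.array(uv,float).reshape(-1,1,2),K,d).reshape(-1,2)
    r=np.c_[p,np.ones(len(p))]@T[:3,:3].T; s=(np.broadcast_to(z,len(p))-T[2,3])/r[:,2]
    return T[:3,3]+r*s[:,None]
def proj(c,X):
    K,d,T=c; Ti=np.linalg.inv(T)
    return cv2.projectPoints(np.array(X,float).reshape(-1,1,3),cv2.Rodrigues(Ti[:3,:3])[0],Ti[:3,3],K,d)[0].reshape(-1,2)
def shot(name,n="wrist",crop=None,scale=1):
    o=get_obs(); im=snapshot(n)[:,:,::-1]
    if crop: im=im[crop[1]:crop[3],crop[0]:crop[2]]
    cv2.imwrite(f"pics/{name}.png",cv2.resize(im,None,fx=scale,fy=scale,interpolation=cv2.INTER_CUBIC))
    json.dump({k:np.array(o[k]).tolist() for k in("tool_pos","orientation")},open(f"pics/{name}.json","w"))
    return o
E
python3 - <<'E'
from h import *
o=shot("w1",crop=(140,0,540,290),scale=2); print(o["t"],o["tool_pos"])
im=cv2.imread("pics/side0.png")[220:370,270:490]
cv2.imwrite("pics/s0c.png",cv2.resize(im,None,fx=3.6,fy=3.6,interpolation=cv2.INTER_CUBIC))
E
```

```text
0.775 [0.52488335 0.14993091 0.40441757]
```

View pics/w1.png

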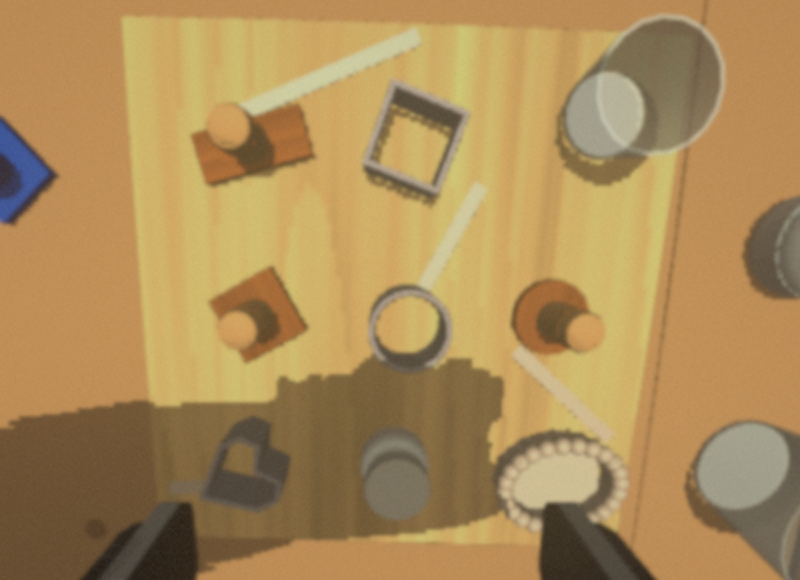

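View pics/s0c.png

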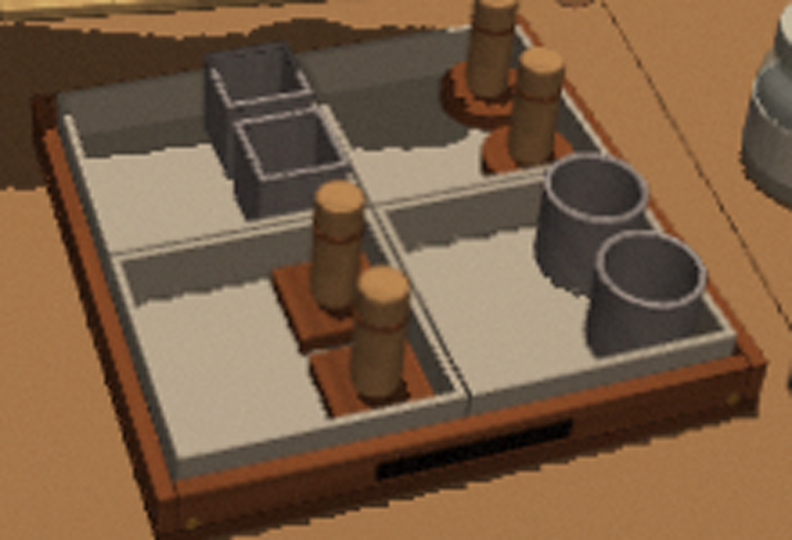

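The crop shows, in doubled pixels:
- round cutter rim at about (411,327)
- square cutter rim corners at (397,82), (469,115), (437,197), (364,164)
- round stamp handle top at (584,332)
- square stamp handle top at (238,330)
- heart cutter near (248,465)
- oblong stamp near (229,126)

The side crop shows the fixed tools in the tray, so I can measure the bins from them.

```bash
python3 - <<'E'
from h import *
o={k:np.array(v) for k,v in json.load(open("pics/w1.json")).items()}
c=cam("wrist",o)
f=lambda L,z:np.round(back(c,np.array(L,float)/2+[140,0],z)[:,:2],4).tolist()
print("rc",f([(411,327)],.053),"edges",f([(370,327),(452,327)],.053))
q=f([(397,82),(469,115),(437,197),(364,164)],.053);print("sc",q,np.mean(q,0),[np.linalg.norm(np.subtract(q[i],q[i-1])) for i in range(4)])
print("rs",f([(584,332)],.077),f([(552,317)],.019))
print("ss",f([(238,330)],.077),f([(258,314)],.019))
print("ob",f([(229,126)],.077),"heart",f([(248,475)],.053),"bottle",f([(395,460)],.012),"board",f([(123,17),(152,540),(622,545),(690,35)],.009))
s=cam("side"); g=lambda L,z:back(s,np.array(L,float)/3.6+[270,220],z)[:,:2]
ss=g([(339,197),(384,285)],.0795);rs=g([(494,5),(541,62)],.0795);rc=g([(596,187),(650,270)],.0555)
sq=g([(207,53),(285,45),(313,95),(237,108),(236,122),(318,108),(345,155),(262,177)],.0555);sq=np.array([sq[:4].mean(0),sq[4:].mean(0)])
for n,a in zip(("ss","rs","rc","sc"),(ss,rs,rc,sq)):
    d=a[0]-a[1]; print(n,a.round(4).tolist(),"mid",a.mean(0).round(4),"d",np.linalg.norm(d).round(4),"yaw",np.degrees(np.arctan2(-d[0],d[1])).round(1))
w0={"tool_pos":np.array([.52484,0,.40427]),"orientation":np.array([.70711,.7071,-.0003,-.0004])}
print("wrist0 rs tops",back(cam("wrist",w0),[(403,271),(401,311)],.0795)[:,:2].round(4).tolist(), "tray top corners",back(cam("wrist",w0),[(222,240),(424,218)],.04)[:,:2].round(4).tolist())
E
```

```text
rc [[0.5489, 0.1725]] edges [[0.5264, 0.1724], [0.5714, 0.1725]]
sc [[0.5395, 0.2941], [0.5758, 0.2792], [0.561, 0.2401], [0.5232, 0.256]] [0.549875 0.26735 ] [np.float64(0.041440318531594286), np.float64(0.03923901120058963), np.float64(0.04180729601397341), np.float64(0.041007926063140576)]
rs [[0.6356, 0.1738]] [[0.6368, 0.1735]]
ss [[0.4591, 0.1745]] [[0.4588, 0.1751]]
ob [[0.4605, 0.2701]] heart [[0.4544, 0.0846]] bottle [[0.5433, 0.0779]] board [[0.3902, 0.3374], [0.3744, 0.0164], [0.7038, 0.0128], [0.704, 0.3294]]
ss [[0.5098, -0.2313], [0.5164, -0.2843]] mid [ 0.5131 -0.2578] d 0.0534 yaw 7.0
rs [[0.6139, -0.1084], [0.6226, -0.155]] mid [ 0.6182 -0.1317] d 0.0474 yaw 10.6
rc [[0.6313, -0.2163], [0.6366, -0.2697]] mid [ 0.634 -0.243] d 0.0537 yaw 5.7
sc [[0.4982, -0.1156], [0.5031, -0.1647]] mid [ 0.5006 -0.1402] d 0.0494 yaw 5.7
wrist0 rs tops [[0.6141, -0.0944], [0.616, -0.1473]] tray top corners [[0.399, -0.0741], [0.6459, -0.0451]]
```

The numbers agree: sizes are right, and the foot and handle points match. The tray yaw is about 6.3°. The place spots are rc (.578,-.249), sc (.445,-.146), rs (.565,-.132) and ss (.457,-.264). I'll start with the round cutter, fingers at about 96°.

Emit:
send_rows:
  plan: "0.003 0.003 -0.015 0 0 10.5 1;0.003 0.003 -0.015 0 0 10.5 1;0.003 0.003 -0.015 0 0 10.5 1;0.003 0.003 -0.015 0 0 10.5 1;0.003 0.003 -0.015 0 0 10.5 1;0.003 0.003 -0.015 0 0 10.5 1;0.003 0.002 -0.015 0 0 10.5 1;0.003 0.002 -0.015 0 0 10.5 1"

```text
t: 1.82
tool_pos: [0.5493, 0.1706, 0.2842]
orientation: [0.05, 0.999, -0.0, -0.0]
ft_force: [-0.2, -0.6, 0.8]
opening: 0.0853
gripper_force: 0.0
```

Emit:
send_rows:
  plan: "0 0 0 0 0 6 1;0 0 0 0 0 6 1;0 0 0 0 0 0 1;0 0 0 0 0 0 1"

```text
t: 2.33
tool_pos: [0.5491, 0.1713, 0.2848]
orientation: [-0.051, 0.999, -0.0, 0.0]
ft_force: [0.2, -0.7, -1.0]
opening: 0.0852
gripper_force: 0.0
```

```bash
python3 - <<'E'
from h import *
o=shot("w2"); print(o["t"],o["tool_pos"],R.from_quat(o["orientation"]).as_matrix()[:,1],o["joints"])
c=cam("wrist",o); print(proj(c,[[.549,.1725,.053],[.549,.1725,.009]]))
E
```

```text
2.325 [0.54914124 0.17127951 0.28478615] [-1.01197180e-01  9.94866388e-01 -2.79264513e-05] [ 1.75277495e-01  4.75628534e-01 -2.05694351e-01  8.89420268e-01
 -3.19399740e-05  7.39067878e-02]
[[325.29741881 218.90575359]
 [325.03624658 202.02821751]]
```

View pics/w2.png

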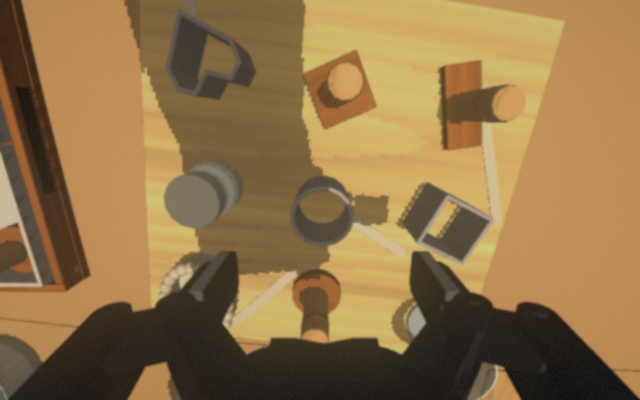

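The ring sits at (322,217), against a predicted (325,219), so it is within 2 mm. I'll descend and grip.

Emit:
send_rows:
  plan: "0 -0.001 -0.03 0 0 0 0.8;0 0 -0.03 0 0 0 0.8;0 0 -0.02 0 0 0 0.8;0 0 -0.017 0 0 0 0.8;0 0 0 0 0 0 -1;0 0 0 0 0 0 -1;0 0 0 0 0 0 -1;0 0 0 0 0 0 -1"

```text
t: 3.38
tool_pos: [0.5493, 0.171, 0.1884]
orientation: [-0.052, 0.999, 0.0, 0.001]
ft_force: [-0.4, 0.3, 2.6]
opening: 0.0452
gripper_force: 30.9
```

Emit:
send_rows:
  plan: "0 0 0 0 0 0 -1;0 0 0 0 0 0 -1;0 0 0.03 0 0 0 -1;0 0 0.04 0 0 0 -1;0 0 0.04 0 0 0 -1"

```text
t: 4.0
tool_pos: [0.5487, 0.171, 0.2987]
orientation: [-0.052, 0.999, -0.0, -0.0]
ft_force: [1.5, -0.8, -1.9]
opening: 0.0457
gripper_force: 31.0
```

Emit:
send_rows:
  plan: "0.003 -0.042 0.005 0 0 0 -1;0.004 -0.053 0 0 0 0 -1;0.004 -0.055 0 0 0 0 -1;0.004 -0.055 0 0 0 0 -1;0.004 -0.055 0 0 0 0 -1;0.004 -0.055 0 0 0 0 -1;0.003 -0.055 0 0 0 0 -1;0.003 -0.05 0 0 0 0 -1"

```text
t: 5.0
tool_pos: [0.5777, -0.251, 0.3026]
orientation: [-0.052, 0.999, 0.0, -0.0]
ft_force: [1.0, 0.3, -0.5]
opening: 0.0452
gripper_force: 31.0
```

Emit:
send_rows:
  plan: "0 0 0 0 0 0 -1;0 0 0 0 0 0 -1;0 0 0 0 0 0 -1"

```text
t: 5.38
tool_pos: [0.578, -0.2477, 0.3027]
orientation: [-0.053, 0.999, 0.0, -0.0]
ft_force: [0.2, 0.5, -0.0]
opening: 0.0454
gripper_force: 31.1
```

```bash
python3 - <<'E'
from h import *
o=shot("w3"); print(o["t"],o["tool_pos"],o["opening"])
shot("s3","side",crop=(260,190,500,370),scale=3.3)
c=cam("wrist",o); print(proj(c,[[.578,-.249,.0115]]))
E
```

```text
5.375 [ 0.57800076 -0.24774768  0.30266137] 0.04544615032351542
[[322.11140395 197.3815154 ]]
```

View pics/w3.png

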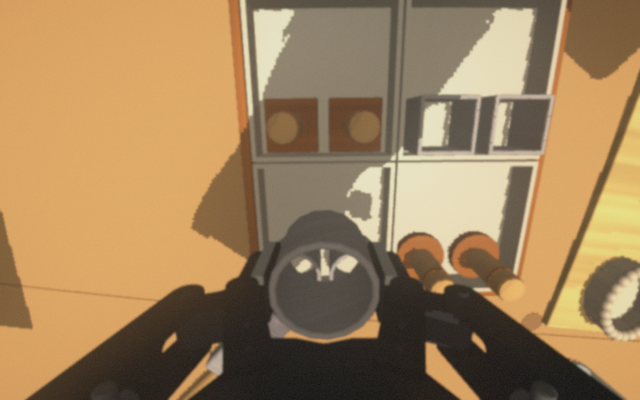

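View pics/s3.png

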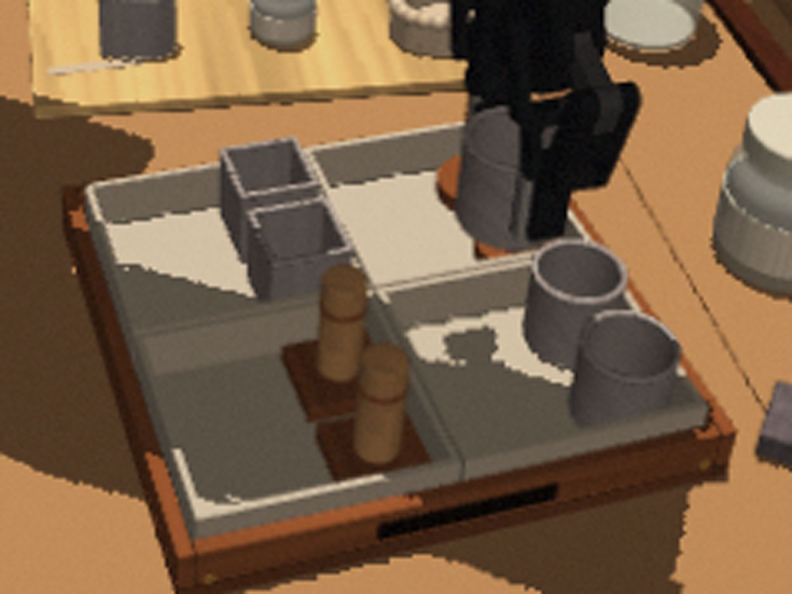

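The wrist view shows the walls crossing at (397,160), the wall's left end at (252,160) and right end at (545,158), and square stamp handle tops at (283,128) and (364,127). I'll check the tray position from these.

```bash
python3 - <<'E'
from h import *
o={k:np.array(v) for k,v in json.load(open("pics/w3.json")).items()}
c=cam("wrist",o)
w=back(c,[(397,160),(252,160),(545,158)],.038)[:,:2];print("cross,left,right",w.round(4).tolist())
ss=back(c,[(283,128),(364,127)],.0795)[:,:2]
sc=back(c,[(420,96),(480,95),(472,155),(412,154),(496,95),(553,95),(546,154),(490,155)],.0555)[:,:2]
sc=np.array([sc[:4].mean(0),sc[4:].mean(0)])
for n,a in(("ss",ss),("sc",sc)):
    d=a[1]-a[0];print(n,a.mean(0).round(4),np.linalg.norm(d).round(4),np.degrees(np.arctan2(-d[0],d[1])).round(1))
E
```

```text
cross,left,right [[0.5337, -0.1934], [0.546, -0.3085], [0.5189, -0.0741]]
ss [ 0.5136 -0.2546] 0.0516 6.8
sc [ 0.5004 -0.1398] 0.0551 6.7
```

The tray fits within 2 mm, so I'll lower the round cutter.

Emit:
send_rows:
  plan: "0 0 -0.03 0 0 0 -1;0 0 -0.03 0 0 0 -1;0 0 -0.025 0 0 0 -1;0 0 -0.015 0 0 0 -1;0 0 -0.01 0 0 0 -1;0 0 -0.001 0 0 0 -1;0 0 0 0 0 0 -1"

```text
t: 6.35
tool_pos: [0.5783, -0.2491, 0.1924]
orientation: [-0.052, 0.999, -0.0, 0.0]
ft_force: [0.4, 0.0, -0.7]
opening: 0.0458
gripper_force: 31.1
```

Emit:
send_rows:
  plan: "0 0 0 0 0 0 0.4;0 0 0 0 0 0 0.4;0 0 0 0 0 0 0.4;0 0 0 0 0 0 0.4;0 0 0.03 0 0 0 0.4;0 0 0.04 0 0 0 0.4;0 0 0.05 0 0 0 0.4;0 0 0 0 0 0 0.4"

```text
t: 7.35
tool_pos: [0.5793, -0.2497, 0.316]
orientation: [-0.052, 0.999, -0.002, 0.003]
ft_force: [-0.2, -0.0, -0.3]
opening: 0.0595
gripper_force: 0.0
```

```bash
python3 - <<'E'
from h import *
o=shot("w4",crop=(240,130,560,370),scale=2); print(o["t"],o["tool_pos"],o["opening"])
E
```

```text
7.35 [ 0.57929514 -0.24969242  0.31598177] 0.059534619026700784
```

View pics/w4.png

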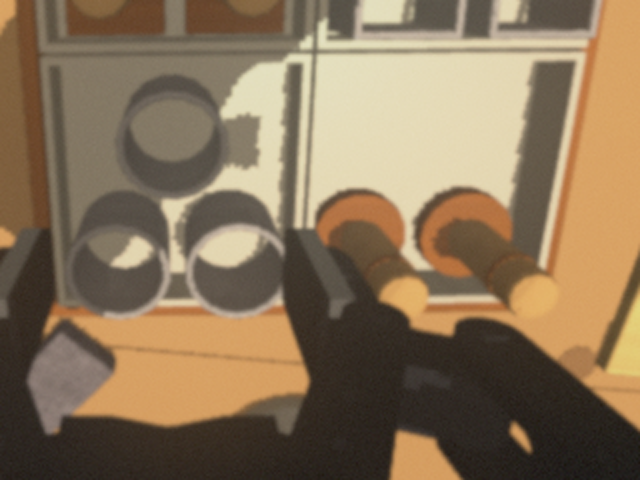

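The round cutter stands in its bin. Next, the square cutter.

Emit:
send_rows:
  plan: "-0.003 0.045 0.01 0 0 -3.5 0.6;-0.003 0.057 0 0 0 -3.5 1;-0.003 0.058 0 0 0 -3.5 1;-0.003 0.06 0 0 0 -3.5 1;-0.004 0.06 0 0 0 -3.5 1;-0.004 0.06 0 0 0 -3.5 1;-0.004 0.06 0 0 0 -3.5 1;-0.004 0.06 0 0 0 -3.5 1"

```text
t: 8.4
tool_pos: [0.5491, 0.2128, 0.3203]
orientation: [0.192, 0.981, -0.0, -0.001]
ft_force: [0.6, 0.1, 0.3]
opening: 0.0855
gripper_force: 0.0
```

Emit:
send_rows:
  plan: "0 0.056 -0.02 0 0 0 1;0 0 -0.02 0 0 0 1;0 0 0 0 0 0 1;0 0 0 0 0 0 1"

```text
t: 8.9
tool_pos: [0.55, 0.2664, 0.2816]
orientation: [0.191, 0.982, -0.0, -0.0]
ft_force: [-0.2, 0.4, 0.7]
opening: 0.0854
gripper_force: 0.0
```

```bash
python3 - <<'E'
from h import *
o=shot("w5",crop=(200,60,520,300),scale=2); print(o["t"],o["tool_pos"],R.from_quat(o["orientation"]).as_matrix()[:,1])
c=cam("wrist",o); print((proj(c,[[.550,.267,.053]])-[200,60])*2)
E
```

```text
8.9 [0.55004512 0.26639968 0.28162162] [ 3.75341260e-01  9.26886515e-01 -5.71148942e-04]
[[248.52438107 320.67402099]]
```

View pics/w5.png

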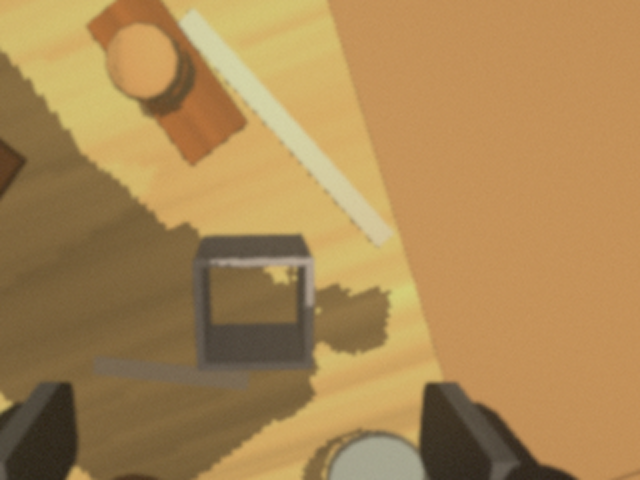

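The rim centre is at (254,312), against a predicted (249,321): about 3 mm off and square to the fingers. Before descending I'll check the glass's height and distance.

```bash
python3 - <<'E'
from h import *
o={k:np.array(v) for k,v in json.load(open("pics/w1.json")).items()}
c=cam("wrist",o)
f=lambda L,z:back(c,np.array(L,float)/2+[140,0],z)[:,:2]
print("base",f([(605,113),(565,113),(645,113)],.011).round(4).tolist())
for z in(.05,.06,.07,.08,.09,.1):
    q=f([(661,85),(599,85),(724,85)],z); print(z,q[0].round(4),np.linalg.norm(q[1]-q[2]).round(3))
E
```

```text
base [[0.6597, 0.2881], [0.6368, 0.2879], [0.6826, 0.2883]]
0.05 [0.6722 0.2941] 0.064
0.06 [0.6676 0.2918] 0.062
0.07 [0.6631 0.2895] 0.06
0.08 [0.6585 0.2873] 0.058
0.09 [0.654 0.285] 0.056
0.1 [0.6494 0.2827] 0.054
```

The glass is 110 mm away with its rim at about z .078, so it is clear.

Emit:
send_rows:
  plan: "-0.003 0.001 -0.03 0 0 0 0.8;0 0 -0.03 0 0 0 0.8;0 0 -0.02 0 0 0 0.8;0 0 -0.013 0 0 0 0.8;0 0 0 0 0 0 -1;0 0 0 0 0 0 -1;0 0 0 0 0 0 -1;0 0 0 0 0 0 -1"

```text
t: 9.95
tool_pos: [0.5475, 0.2681, 0.1898]
orientation: [0.191, 0.982, 0.0, 0.001]
ft_force: [-0.7, -1.4, 6.1]
opening: 0.0417
gripper_force: 31.1
```

Emit:
send_rows:
  plan: "0 0 0 0 0 0 -1;0 0 0 0 0 0 -1;0 0 0.03 0 0 0 -1;0 0 0.04 0 0 0 -1;0 0 0.045 0 0 0 -1;0 0 0 0 0 0 -1"

```text
t: 10.7
tool_pos: [0.5482, 0.2686, 0.3076]
orientation: [0.191, 0.982, 0.002, 0.003]
ft_force: [0.6, 0.3, -1.4]
opening: 0.0418
gripper_force: 30.7
```

Emit:
send_rows:
  plan: "-0.012 -0.048 0.003 0 0 3.5 -1;-0.013 -0.052 0 0 0 3.5 -1;-0.013 -0.052 0 0 0 3.5 -1;-0.013 -0.052 0 0 0 3.5 -1;-0.013 -0.052 0 0 0 3.5 -1;-0.013 -0.052 0 0 0 3.5 -1;-0.013 -0.052 0 0 0 3.5 -1;-0.012 -0.052 0 0 0 3.5 -1"

```text
t: 11.7
tool_pos: [0.444, -0.1454, 0.3061]
orientation: [-0.053, 0.999, 0.0, -0.0]
ft_force: [0.6, -0.8, 0.6]
opening: 0.0418
gripper_force: 30.8
```

Emit:
send_rows:
  plan: "0 0 0 0 0 0 -1;0 0 0 0 0 0 -1;0 0 0 0 0 0 -1"

```text
t: 12.08
tool_pos: [0.4451, -0.1429, 0.3064]
orientation: [-0.053, 0.999, 0.0, -0.0]
ft_force: [-0.1, 0.4, -1.0]
opening: 0.0418
gripper_force: 31.0
```

Emit:
send_rows:
  plan: "0 -0.001 -0.03 0 0 0 -1;0 -0.001 -0.03 0 0 0 -1;0 0 -0.025 0 0 0 -1;0 0 -0.015 0 0 0 -1;0 0 -0.01 0 0 0 -1;0 0 -0.003 0 0 0 -1;0 0 0 0 0 0 -1"

```text
t: 12.95
tool_pos: [0.4452, -0.1458, 0.1939]
orientation: [-0.053, 0.999, -0.0, 0.0]
ft_force: [-0.3, 0.1, 0.8]
opening: 0.0416
gripper_force: 31.0
```

Emit:
send_rows:
  plan: "0 0 0 0 0 0 0.35;0 0 0 0 0 0 0.35;0 0 0 0 0 0 0.35;0 0 0 0 0 0 0.35;0 0 0.03 0 0 0 0.35;0 0 0.04 0 0 0 0.35;0 0 0.055 0 0 0 0.35;0 0 0 0 0 0 0.35"

```text
t: 13.95
tool_pos: [0.4463, -0.1467, 0.3224]
orientation: [-0.052, 0.999, -0.002, 0.003]
ft_force: [-0.1, 0.2, -0.7]
opening: 0.058
gripper_force: 0.0
```

Emit:
send_rows:
  plan: "0.02 0.034 0 0 0 0 0.6;0.024 0.041 0 0 0 0 1;0.024 0.041 0 0 0 0 1;0.024 0.041 0 0 0 0 1;0.025 0.041 0 0 0 0 1;0.025 0.041 0 0 0 0 1;0.025 0.041 0 0 0 0 1;0.023 0.04 0 0 0 0 1"

```text
t: 14.95
tool_pos: [0.6354, 0.1754, 0.3175]
orientation: [-0.052, 0.999, -0.0, -0.001]
ft_force: [0.9, -0.6, 0.7]
opening: 0.0855
gripper_force: 0.0
```

Emit:
send_rows:
  plan: "0 0 -0.02 0 0 0 1;0 0 -0.01 0 0 0 1;0 0 0 0 0 0 1;0 0 0 0 0 0 1"

```text
t: 15.45
tool_pos: [0.6351, 0.1735, 0.2892]
orientation: [-0.052, 0.999, 0.0, 0.0]
ft_force: [0.4, -0.4, 0.2]
opening: 0.0857
gripper_force: 0.0
```

```bash
python3 - <<'E'
from h import *
o=shot("w6",crop=(200,60,520,300),scale=2); print(o["t"],o["tool_pos"],R.from_quat(o["orientation"]).as_matrix()[:,1])
c=cam("wrist",o); print((proj(c,[[.636,.174,.077],[.636,.174,.019],[.459,.1745,.077]])-[200,60])*2)
E
```

```text
15.45 [0.63506567 0.1734637  0.28922474] [-1.03724144e-01  9.94606103e-01  4.31509653e-05]
[[ 248.45902937  340.14931671]
 [ 248.22406919  289.706857  ]
 [ 323.2982741  -309.00695497]]
```

View pics/w6.png

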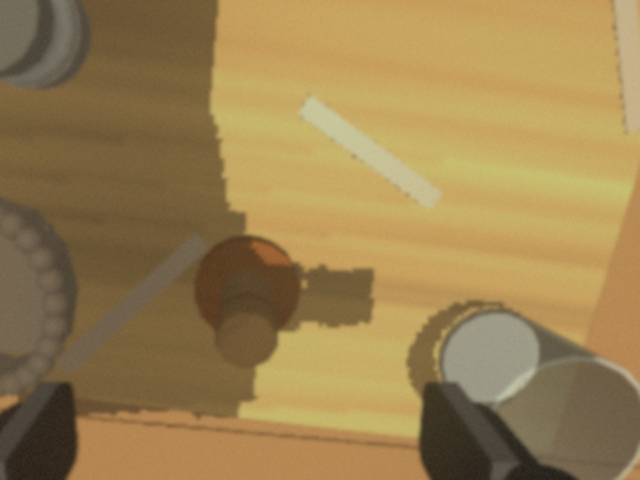

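The handle top is at (246,338), where it was predicted. I'll narrow the opening to stay clear of the glass, then descend.

Emit:
send_rows:
  plan: "0.001 0 -0.02 0 0 0 0.2;0 0 -0.02 0 0 0 0.2;0 0 -0.02 0 0 0 0.2;0 0 -0.015 0 0 0 0.2;0 0 0 0 0 0 -1;0 0 0 0 0 0 -1;0 0 0 0 0 0 -1;0 0 0 0 0 0 -1"

```text
t: 16.5
tool_pos: [0.6362, 0.174, 0.2142]
orientation: [-0.052, 0.999, 0.0, 0.0]
ft_force: [-0.3, -1.0, 1.0]
opening: 0.0215
gripper_force: 30.6
```

Emit:
send_rows:
  plan: "0 0 0 0 0 0 -1;0 0 0 0 0 0 -1;0 0 0.03 0 0 0 -1;0 0 0.04 0 0 0 -1;0 0 0.05 0 0 0 -1;0 0 0 0 0 0 -1"

```text
t: 17.25
tool_pos: [0.6372, 0.1742, 0.338]
orientation: [-0.052, 0.999, 0.0, 0.004]
ft_force: [0.4, -0.2, -0.5]
opening: 0.0213
gripper_force: 30.6
```

Emit:
send_rows:
  plan: "-0.007 -0.03 0 0 0 0 -1;-0.009 -0.04 0 0 0 0 -1;-0.01 -0.045 0 0 0 0 -1;-0.01 -0.045 0 0 0 0 -1;-0.01 -0.045 0 0 0 0 -1;-0.01 -0.045 0 0 0 0 -1;-0.01 -0.035 0 0 0 0 -1;-0.005 -0.02 0 0 0 0 -1"

```text
t: 18.25
tool_pos: [0.5642, -0.1324, 0.3328]
orientation: [-0.052, 0.999, 0.0, -0.001]
ft_force: [-0.2, -1.0, -0.1]
opening: 0.0209
gripper_force: 30.6
```

Emit:
send_rows:
  plan: "0 0 -0.02 0 0 0 -1;0 0 -0.03 0 0 0 -1;0 0 -0.025 0 0 0 -1;0 0 -0.02 0 0 0 -1;0 0 -0.015 0 0 0 -1;0 0 -0.005 0 0 0 -1;0 0 0 0 0 0 -1;0 0 0 0 0 0 -1"

```text
t: 19.25
tool_pos: [0.5654, -0.1311, 0.2194]
orientation: [-0.052, 0.999, -0.0, 0.001]
ft_force: [-0.8, -0.3, -0.9]
opening: 0.0214
gripper_force: 30.6
```

Emit:
send_rows:
  plan: "0 0 -0.0025 0 0 0 -1;0 0 0 0 0 0 -1;0 0 0 0 0 0 0.1;0 0 0 0 0 0 0.1;0 0 0 0 0 0 0.1;0 0 0 0 0 0 0.1"

```text
t: 20.0
tool_pos: [0.565, -0.131, 0.2161]
orientation: [-0.052, 0.999, 0.0, -0.0]
ft_force: [-0.4, 0.4, 0.4]
opening: 0.0472
gripper_force: 0.0
```

Emit:
send_rows:
  plan: "0 0 0.03 0 0 0 0.1;0 0 0.04 0 0 0 0.1;0 0 0.045 0 0 0 0.1;-0.021 0.05 0 0 0 5 0.3;-0.021 0.064 0 0 0 5 0.5;-0.021 0.064 0 0 0 5 0.5;-0.021 0.064 0 0 0 5 0.5;-0.022 0.064 0 0 0 5 0.5"

```text
t: 21.0
tool_pos: [0.4644, 0.158, 0.3314]
orientation: [-0.268, 0.963, -0.0, 0.0]
ft_force: [0.6, 1.3, 0.3]
opening: 0.064
gripper_force: 0.0
```

Emit:
send_rows:
  plan: "0 0 -0.03 0 0 0 0.5;0 0 0 0 0 0 0.5;0 0 0 0 0 0 0.5"

```text
t: 21.38
tool_pos: [0.4657, 0.1558, 0.3018]
orientation: [-0.267, 0.964, -0.0, 0.0]
ft_force: [-0.1, 0.3, 0.9]
opening: 0.0641
gripper_force: 0.0
```

```bash
python3 - <<'E'
from h import *
o=shot("w7",crop=(200,60,520,300),scale=2); print(o["t"],o["tool_pos"],o["opening"],R.from_quat(o["orientation"]).as_matrix()[:,1])
c=cam("wrist",o); print((proj(c,[[.459,.1745,.077]])-[200,60])*2)
E
```

```text
21.375 [0.46565656 0.15577873 0.30184603] 0.06414688625499732 [-5.14118130e-01  8.57719362e-01 -2.11784808e-04]
[[302.99758288 334.79113765]]
```

View pics/w7.png

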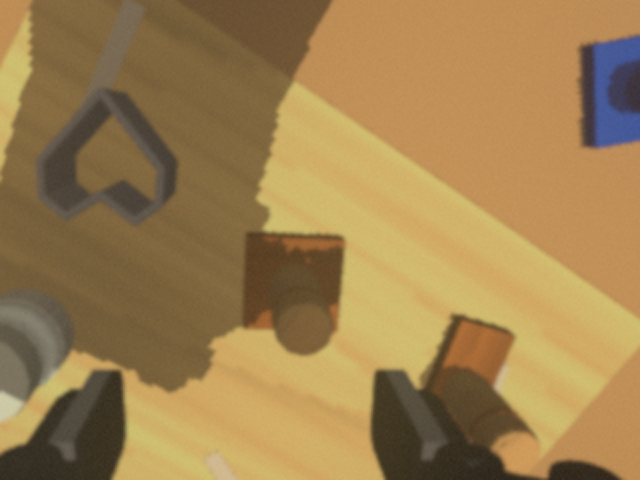

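The handle is at (304,329), against a predicted (303,335). I need to shift by about (-.008, +.018) and then descend.

Emit:
send_rows:
  plan: "-0.008 0.018 0 0 0 0 0.2;0 0 -0.02 0 0 0 0.2;0 0 -0.03 0 0 0 0.2;0 0 -0.02 0 0 0 0.2;0 0 -0.017 0 0 0 0.2;0 0 0 0 0 0 0.2;0 0 0 0 0 0 -1;0 0 0 0 0 0 -1"

```text
t: 22.42
tool_pos: [0.4578, 0.1742, 0.2152]
orientation: [-0.267, 0.964, -0.0, 0.001]
ft_force: [0.2, -0.3, 3.2]
opening: 0.0212
gripper_force: 29.3
```

Emit:
send_rows:
  plan: "0 0 0 0 0 0 -1;0 0 0 0 0 0 -1;0 0 0 0 0 0 -1"

```text
t: 22.8
tool_pos: [0.4578, 0.1743, 0.2152]
orientation: [-0.267, 0.964, -0.0, 0.001]
ft_force: [0.3, -2.1, 6.9]
opening: 0.0211
gripper_force: 29.8
```

Emit:
send_rows:
  plan: "0 0 0.03 0 0 0 -1;0 0 0.04 0 0 0 -1;0 0 0.05 0 0 0 -1;0 -0.03 0 0 0 -5 -1;0 -0.045 0 0 0 -5 -1;0 -0.045 0 0 0 -5 -1;0 -0.045 0 0 0 -5 -1;0 -0.045 0 0 0 -5 -1"

```text
t: 23.8
tool_pos: [0.457, -0.0371, 0.3346]
orientation: [-0.051, 0.999, -0.0, 0.0]
ft_force: [0.6, 0.8, -0.7]
opening: 0.0211
gripper_force: 29.6
```

Emit:
send_rows:
  plan: "0 -0.045 0 0 0 0 -1;0 -0.045 0 0 0 0 -1;0 -0.045 0 0 0 0 -1;0 -0.045 0 0 0 0 -1;0 -0.035 0 0 0 0 -1;0 -0.009 0 0 0 0 -1;0 0 0 0 0 0 -1;0 0 0 0 0 0 -1"

```text
t: 24.8
tool_pos: [0.4572, -0.2586, 0.3343]
orientation: [-0.053, 0.999, 0.0, -0.0]
ft_force: [0.4, 0.3, -1.2]
opening: 0.0211
gripper_force: 29.6
```

Emit:
send_rows:
  plan: "0.001 -0.001 -0.03 0 0 0 -1;0 0 -0.03 0 0 0 -1;0 0 -0.025 0 0 0 -1;0 0 -0.015 0 0 0 -1;0 0 -0.01 0 0 0 -1;0 0 -0.006 0 0 0 -1;0 0 0 0 0 0 -1;0 0 0 0 0 0 -1"

```text
t: 25.8
tool_pos: [0.4584, -0.2609, 0.2187]
orientation: [-0.052, 0.999, -0.0, 0.0]
ft_force: [0.4, -0.5, -0.8]
opening: 0.0213
gripper_force: 29.6
```

Emit:
send_rows:
  plan: "0 0 0 0 0 0 0.1;0 0 0 0 0 0 0.1;0 0 0 0 0 0 0.1;0 0 0 0 0 0 0.1;0 0 0.03 0 0 0 0.1;0 0 0.04 0 0 0 0.1;0 0 0.05 0 0 0 0.1"

```text
t: 26.68
tool_pos: [0.4579, -0.2605, 0.3389]
orientation: [-0.052, 0.999, 0.001, -0.001]
ft_force: [1.3, 0.1, -0.2]
opening: 0.0467
gripper_force: 0.0
```

Emit:
send_rows:
  plan: "0 0.04 0.05 0 0 0 0.1;0 0.05 0.02 0 0 0 0.1;0 0.05 0 0 0 0 0.1;0 0.05 0 0 0 0 0.1;0 0.05 0 0 0 0 0.1;0 0 0 0 0 0 0.1"

```text
t: 27.42
tool_pos: [0.4578, -0.019, 0.4072]
orientation: [-0.054, 0.999, 0.0, 0.0]
ft_force: [-0.2, -0.4, 0.5]
opening: 0.0468
gripper_force: 0.0
```

```bash
python3 - <<'E'
from h import *
o=shot("s8","side",crop=(240,110,500,370),scale=2.3); print(o["t"],o["tool_pos"],o["opening"])
E
```

```text
27.425 [ 0.45781145 -0.01897759  0.40715711] 0.04677130635267452
```

View pics/s8.png

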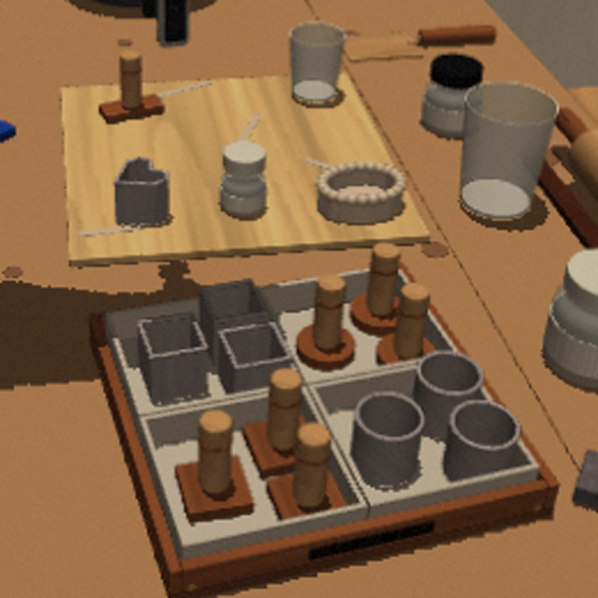

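All four tools stand upright in their own bins, three to a bin. The heart cutter (142,195) and oblong stamp (130,90) are where they were. I'll hand the job in.

```bash
python3 -c "
from plant import *
print(job_done())"
```

```text
the job is handed in; nothing more can be done
None
```

The job is handed in: in the last picture all four tools stand upright in their own bins, with the heart cutter and oblong stamp left untouched (about 27 s of the 112 s used; no verdict came back).

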